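# Smooth the pralines down into the mould

### The arm

A 7-joint arm with a two-finger parallel gripper is mounted at the origin on the work surface. World frame = base frame: x ahead of the robot, y to its left, z up, the work surface at z = 0. Lengths are in m, angles in rad, forces in N, time in s.
With the tool pointing down it reaches from about 0.4 to 0.85 m from the base axis. Payload 4.5 kg.
Tool frame: the origin (TCP) lies between the finger pads, 19 mm behind the fingertips; this is the grasp point; z points along the fingers, y is the line along which they close (so a half turn about z gives the same grasp; the last joint's range is limited). The gripper opens to 88 mm and grips with 3 to 60 N. Pads are 18 mm wide; open, the fingers measure 123 mm over their backs; the gripper's body (75 mm by 187 mm) begins 45 mm behind the grasp point.
Start: joints at [1.3, 0.689, -0.195, 1.565, 0.157, 0.902, -0.215], TCP at [0.188, -0.596, 0.257] pointing down, gripper open.
Joint ranges: [-3.01, 3.01], [-0.46, 2.08], [-1.47, 1.51], [0.13, 2.56], [-1, 4.14], [0.04, 2.09], [-2.66, 2.66]. Speed limits (rad/s): [2.57, 2.57, 3.14, 3.14, 3.14, 3.14, 3.14].

### API

Orientations are given as a unit quaternion [x, y, z, w].
In Python, from plant import r, eyes, nets gives the robot as it stands.
- The arm moves only by the shell command python3 -m pendant 'ROWS' [FORCE]. ROWS is JSON, a list of rows, each an object of numbers: "claw": the opening, from 0 (shut) to 1 (fully open); "dx", "dy", "dz": the shift along the world's x, y, z in mm; "twist": the turn about the world's z in rad. In form: [{"claw": .., "dx": .., "dy": .., "dz": .., "twist": ..}, ...]. A call has 1 to 8 rows; each row is the pose to reach, as a shift and turn from the pose commanded when the call began; what a row does not reach only later rows make up. A row lasts 1/10 s, in which the tool goes at most 50 mm and 8.59 degrees, less where a joint would pass 70% of its speed; a pose out of reach is approached as far as the arm can. A call with a gripper value outside its range is refused whole. The fingers move at their own pace and stop on an object; FORCE is the grip in N (left out, the last holds). Time passes only in rows, so rows that repeat a pose let the fingers close. It gives the time, the measured TCP pose, the force, the opening and the grip force at its end, in the units of the state.
- r.get_state(): the state, without advancing time (a new reading comes with each control period).
- eyes.snapshot(name): name is "side" or "top" or "wrist"; returns (picture, depth): 420x560x3 uint8, blue, green, red; 420x560 float32, m along the optical axis (not along the pixel's ray), 0 where there is no reading.
- eyes.camera_info(name): a dict with "K" (3x3 intrinsics, pixels), "world_to_cam" (4x4, takes a point from world to camera coordinates); the wrist camera has in their place "T_tool_cam" (4x4, takes a point from camera to tool coordinates, whose origin is the TCP and whose axes are the flange's). Camera axes: x right, y down, z forward; pixel columns grow to the right and rows downward; lengths in m; the calibration is good to about 2 mm. The wrist camera is an equidistant fisheye: a pixel r from the principal point sees the ray r / f radians off the axis. A picture is of the moment at which its call begins: read the wrist's pose just before it. camera_info takes no time and is no camera call.
- r.finish_job(): hands the job in; it is judged then, once.
Trained networks look in the newest picture that a camera, given by its name, has taken for a name from the list of things; names that differ only in an ending like _2 or _b are one class to them, and where a whole thing is asked for, a point or a joint stands for the part that bears it (a point fixed in the world has none). Each returns a list of dicts, best first, with "confidence" (0 to 1); they miss things now and then, are a little off and sometimes report something else, mostly with a low value. They report only what shows in the picture. A call takes as long as a camera call.
- nets.spot_in(camera, query): "box" ([left, top, width, height] as shares, 0 to 1, of the picture: columns of its width, rows of its height, round what is visible of it).
- nets.place_of(camera, query): "position" ([column, row] as shares, 0 to 1, of the picture: columns of its width, rows of its height: a listed point, or the origin of a listed thing).
The state is a dict: "clock": time; "q": joint angles; "qd": joint speeds; "joint_torque": joint torques, N m; "tool_pos": TCP position; "eef_rot": TCP orientation; "contact_force": force on the tool from outside, world axes, zero at the start; "moment": the same for the moment, N m; "opening": opening from 0.0 (shut) to 1.0 (fully open); "finger_force": force on a finger pad.
Only numpy, scipy, OpenCV 4.12 (cv2) and the standard library are available. Lean on these libraries where they do the work, as an engineer would, in place of code of your own. Each camera call takes 0.05 s, during which the arm holds its last target. There are 200 camera calls.

### The job

Run your fingertips along the row of five pralines in the chocolate mould, from the end with the pull tab to the other end, gently pressing each one down in turn until its top is flush with the mould's face. From the first praline to the last keep your fingertips over the row and low, no more than about 2 cm above the mould. Do not lift, tip or shove the mould, and leave the mug, jar, spoon and hotplate alone.

Things in the scene. Friction and masses are not known exactly. Their poses are not given: they have to be found in the camera images.
- mould: Loose brown chocolate mould, about 0.9 kg, at any heading: slab 222 mm long (x), 58 wide (y), 22 thick; one row of five round pockets (31 mm across, rims bevelled 2 mm, 42 mm apart) along its middle. Origin: centre of its underside; z up; flat upper face 22 mm above the origin. A low pull tab (30 mm wide, 8 mm thick, round end) sticks out of its -x end to 158 mm from the origin.
- tab (a point): Centre of the round end of the pull tab, on its upper side, at mould x = -143 mm, 8 mm above the counter.
- far_end (a point): Middle of the mould's plain end, upper face, at mould x = +111 mm.
- praline1_top (a point): Centre of the flat top of praline 1, counted from the tab end, at mould x = -84 mm, y = 0. Cream-coloured cone, 30 mm across at the base and 11 mm across the flat top, sides sloping about 33 degrees. Moves straight down into its pocket only; resists with about 1 N and stays where pushed.
- praline1 (a joint): How far praline 1 is pushed in, m: at 0 its top stands 6 mm above the mould's face, at 0.006 (hard stop) its top is flush with the face. Starts between 0 and 0.0012.
- praline2_top (a point): Centre of the flat top of praline 2, counted from the tab end, at mould x = -42 mm, y = 0. Cream-coloured cone, 30 mm across at the base and 11 mm across the flat top, sides sloping about 33 degrees. Moves straight down into its pocket only; resists with about 1 N and stays where pushed.
- praline2 (a joint): How far praline 2 is pushed in, m: at 0 its top stands 6 mm above the mould's face, at 0.006 (hard stop) its top is flush with the face. Starts between 0 and 0.0012.
- praline3_top (a point): Centre of the flat top of praline 3, counted from the tab end, at mould x = 0 mm, y = 0. Cream-coloured cone, 30 mm across at the base and 11 mm across the flat top, sides sloping about 33 degrees. Moves straight down into its pocket only; resists with about 1 N and stays where pushed.
- praline3 (a joint): How far praline 3 is pushed in, m: at 0 its top stands 6 mm above the mould's face, at 0.006 (hard stop) its top is flush with the face. Starts between 0 and 0.0012.
- praline4_top (a point): Centre of the flat top of praline 4, counted from the tab end, at mould x = 42 mm, y = 0. Cream-coloured cone, 30 mm across at the base and 11 mm across the flat top, sides sloping about 33 degrees. Moves straight down into its pocket only; resists with about 1 N and stays where pushed.
- praline4 (a joint): How far praline 4 is pushed in, m: at 0 its top stands 6 mm above the mould's face, at 0.006 (hard stop) its top is flush with the face. Starts between 0 and 0.0012.
- praline5_top (a point): Centre of the flat top of praline 5, counted from the tab end, at mould x = 84 mm, y = 0. Cream-coloured cone, 30 mm across at the base and 11 mm across the flat top, sides sloping about 33 degrees. Moves straight down into its pocket only; resists with about 1 N and stays where pushed.
- praline5 (a joint): How far praline 5 is pushed in, m: at 0 its top stands 6 mm above the mould's face, at 0.006 (hard stop) its top is flush with the face. Starts between 0 and 0.0012.
- mug: White mug, 80 mm across, 85 mm high, a bystander. Origin: centre of its underside.
- jar: Glass jar with a steel cap, 66 mm across, 100 mm high, a bystander. Origin: centre of its underside.
- spoon: Steel spoon 190 mm long lying on the counter, a bystander. Origin: near the middle of its length.
- hotplate: Fixed white electric hotplate, 240 mm square, 82 mm high, switched off, a bystander. Origin: centre of its underside.

How it is judged:
By the outcome, as a careful person would: the job done as asked, in the order asked, and still so for the second after the job is handed in, with the robot touching nothing.
It also fails if it takes over 38 s, if anything falls off the work surface, if the arm or the gripper's body presses on something with over 40 N, if the wrist force passes 120 N, or if a joint passes its speed limit or range.

## Working session

There is one attempt and no reset: what is moved stays moved. The work goes in short steps, Python scripts to look and compute and a shell command to move; the robot and the scene stay as the last step left them, time stands still between calls to the robot, and variables do not carry over. Pictures are saved under pics/ and viewed, at most 10 in all, crops included, and the job is handed in when it is done.

```bash
ls; mkdir -p pics
cat > h.py <<'E'
import numpy as np, cv2
from plant import r, eyes, nets
def ray_plane(cam,u,v,z):
    I=eyes.camera_info(cam);K=np.array(I["K"]);T=np.linalg.inv(np.array(I["world_to_cam"]))
    d=T[:3,:3]@np.linalg.inv(K)@[u,v,1];o=T[:3,3]
    return o+d*(z-o[2])/d[2]
def depthpt(cam,D,u,v):
    I=eyes.camera_info(cam);K=np.array(I["K"]);T=np.linalg.inv(np.array(I["world_to_cam"]))
    d=D[int(v),int(u)];p=np.linalg.inv(K)@[u,v,1]*d
    return T[:3,:3]@p+T[:3,3]
E
python3 - <<'E'
from h import *
np.set_printoptions(precision=4,suppress=True)
s=r.get_state();print(s["clock"],s["tool_pos"],s["eef_rot"],s["opening"],s["contact_force"])
im,D=eyes.snapshot("top");cv2.imwrite("pics/top.png",im)
Z={"tab":.008,"far_end":.022}
for i in range(1,6):Z[f"praline{i}_top"]=.027
for n in Z:
    for c in nets.place_of("top",n)[:2]:
        u,v=c["position"][0]*560,c["position"][1]*420
        print(n,round(c["confidence"],2),round(u),round(v),ray_plane("top",u,v,Z[n]),depthpt("top",D,min(u,559),min(v,419)))
for n in["mug","jar","spoon","hotplate"]:
    for c in nets.place_of("top",n)[:1]:
        u,v=c["position"][0]*560,c["position"][1]*420
        print(n,round(c["confidence"],2),round(u),round(v),ray_plane("top",u,v,0))
E
```

```text
pics
0.0 [ 0.1874 -0.5956  0.2566] [ 0.9884  0.1519 -0.0002 -0.0009] 1.0023574826519994 [-0.2289 -1.5424  0.5172]
tab 0.85 189 243 [0.4731 0.223  0.008 ] [0.4732 0.2233 0.006 ]
far_end 0.97 262 207 [0.5861 0.001  0.022 ] [0.5891 0.0019 0.0011]
praline1_top 0.64 202 237 [0.4906 0.1801 0.027 ] [0.4905 0.1799 0.0284]
praline1_top 0.19 228 225 [0.5288 0.1027 0.027 ] [0.5284 0.1023 0.031 ]
praline2_top 0.56 215 226 [0.5249 0.1411 0.027 ] [0.5261 0.1425 0.0162]
praline3_top 0.56 230 223 [0.5364 0.0963 0.027 ] [0.5358 0.0958 0.0317]
praline4_top 0.65 239 221 [0.5405 0.0682 0.027 ] [0.5413 0.0687 0.0203]
praline5_top 0.56 252 209 [0.5782 0.0314 0.027 ] [0.5787 0.0316 0.0234]
mug 0.65 143 238 [0.4843 0.3663 0.    ]
jar 0.96 143 190 [0.6374 0.3779 0.    ]
spoon 0.92 365 224 [ 0.5419 -0.3239  0.    ]
hotplate 0.69 424 219 [ 0.5643 -0.5081  0.    ]
```

View pics/top.png

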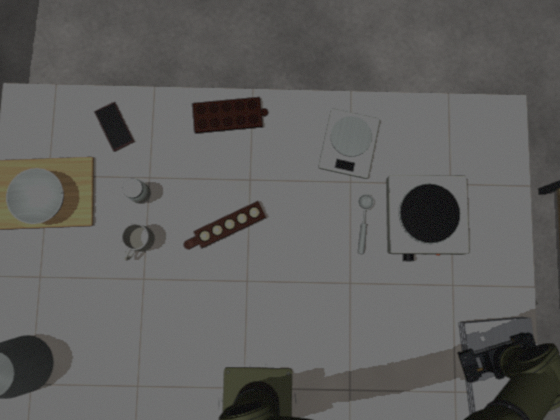

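The row runs from the tab at (189,243) to the plain end at (264,207). The mould heading is about -63°, with its centre near (0.533, 0.105). I'll shut the fingers and go above it, passing outside the base.

```bash
python3 -m pendant '[{"claw":0,"dx":40,"dy":30,"dz":0,"twist":0},{"claw":0,"dx":80,"dy":60,"dz":0,"twist":0},{"claw":0,"dx":120,"dy":90,"dz":0,"twist":0.05},{"claw":0,"dx":160,"dy":120,"dz":0,"twist":0.1},{"claw":0,"dx":195,"dy":155,"dz":0,"twist":0.166},{"claw":0,"dx":225,"dy":195,"dz":0,"twist":0.166},{"claw":0,"dx":250,"dy":235,"dz":0,"twist":0.166},{"claw":0,"dx":275,"dy":275,"dz":0,"twist":0.166}]' 10
python3 -m pendant '[{"claw":0,"dx":10,"dy":45,"dz":0,"twist":0},{"claw":0,"dx":20,"dy":90,"dz":0,"twist":0},{"claw":0,"dx":30,"dy":135,"dz":0,"twist":0},{"claw":0,"dx":40,"dy":180,"dz":0,"twist":0},{"claw":0,"dx":50,"dy":225,"dz":0,"twist":0},{"claw":0,"dx":60,"dy":270,"dz":0,"twist":0},{"claw":0,"dx":65,"dy":315,"dz":0,"twist":0},{"claw":0,"dx":70,"dy":360,"dz":0,"twist":0}]'
python3 -m pendant '[{"claw":0,"dx":0,"dy":45,"dz":-30,"twist":0},{"claw":0,"dx":0,"dy":65,"dz":-60,"twist":0},{"claw":0,"dx":0,"dy":65,"dz":-60,"twist":0},{"claw":0,"dx":0,"dy":65,"dz":-60,"twist":0}]'
```

```text
clock: 1.4
tool_pos: [0.4637, -0.3195, 0.2576]
eef_rot: [0.972, 0.233, 0.0, 0.0]
contact_force: [1.2, -0.0, 0.6]
opening: 0.302
finger_force: 0.0
clock: 2.2
tool_pos: [0.5328, 0.0407, 0.2576]
eef_rot: [0.972, 0.233, 0.0, 0.0]
contact_force: [0.7, -0.0, -0.1]
opening: 0.006
finger_force: 0.0
clock: 2.6
tool_pos: [0.5324, 0.1036, 0.1972]
eef_rot: [0.972, 0.234, -0.001, 0.0]
contact_force: [0.2, -0.8, -0.2]
opening: 0.004
finger_force: 0.0
```

```bash
cat >> h.py <<'E'
from scipy.spatial.transform import Rotation as R
def wrist_plane(u,v,z,s):
    I=eyes.camera_info("wrist");K=np.array(I["K"]);T=np.array(I["T_tool_cam"])
    x=u-K[0,2];y=v-K[1,2];rr=np.hypot(x,y)+1e-9;th=rr/K[0,0]
    d=np.array([x/rr*np.sin(th),y/rr*np.sin(th),np.cos(th)])
    Q=R.from_quat(s["eef_rot"]).as_matrix();p=np.array(s["tool_pos"])
    d=Q@T[:3,:3]@d;o=p+Q@T[:3,3]
    return o+d*(z-o[2])/d[2]
E
python3 - <<'E'
from h import *
np.set_printoptions(precision=4,suppress=True)
s=r.get_state();print(s["clock"],eyes.camera_info("wrist"))
im,D=eyes.snapshot("wrist");cv2.imwrite("pics/w1.png",im);np.save("pics/w1d.npy",D)
Z={"tab":.008,"far_end":.022}
for i in range(1,6):Z[f"praline{i}_top"]=.0275
for n in Z:
    for c in nets.place_of("wrist",n)[:2]:
        u,v=c["position"][0]*560,c["position"][1]*420
        print(n,round(c["confidence"],2),round(u),round(v),wrist_plane(u,v,Z[n],s))
E
```

```text
2.6 {'K': array([[325.1923,   0.    , 279.6019],
       [  0.    , 325.1923, 209.542 ],
       [  0.    ,   0.    ,   1.    ]]), 'T_tool_cam': array([[-0.0005, -0.9596, -0.2815,  0.0722],
       [ 1.    , -0.0004, -0.0005,  0.0007],
       [ 0.0004, -0.2815,  0.9596, -0.1266],
       [ 0.    ,  0.    ,  0.    ,  1.    ]])}
tab 0.67 150 191 [0.4706 0.2248 0.008 ]
tab 0.64 280 186 [0.5362 0.1044 0.008 ]
far_end 0.59 396 193 [ 0.5856 -0.0008  0.022 ]
praline2_top 0.92 240 195 [0.5149 0.1355 0.0275]
praline3_top 0.71 284 197 [0.5318 0.0981 0.0275]
praline4_top 0.75 329 197 [0.5517 0.06   0.0275]
praline5_top 0.75 373 197 [0.572  0.0217 0.0275]
```

View pics/w1.png

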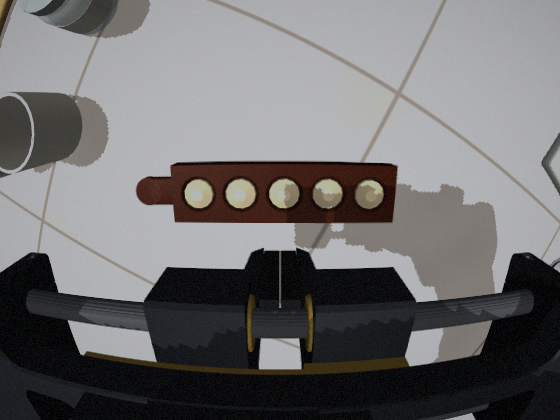

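The wrist view shows the mould clear and level in the picture. The pralines are at about (199,193), (240,194), (284,194), (328,194) and (370,194), with the tab at (150,191). I'll fit the five blobs and cross-check with the top view.

```bash
cat >> h.py <<'E'
def row(im,proj,box):
    hsv=cv2.cvtColor(im,cv2.COLOR_BGR2HSV).astype(int);b=im.astype(int)
    m=((b[...,1]>75)&(b[...,1]-b[...,0]>12)).astype(np.uint8)
    k=np.zeros_like(m);x0,y0,x1,y1=box;k[y0:y1,x0:x1]=m[y0:y1,x0:x1]
    n,_,st,c=cv2.connectedComponentsWithStats(k)
    j=sorted([i for i in range(1,n) if st[i,4]>25],key=lambda i:c[i,0])
    P=np.array([proj(*c[i])[:2] for i in j]);print([(tuple(c[i].round(1)),st[i,4]) for i in j])
    if len(j)==5:
        t=np.arange(5)-2;cen=P.mean(0);d=(t[:,None]*P).sum(0)/10
        print("centre",cen,"pitch",np.linalg.norm(d),"heading",np.degrees(np.arctan2(d[1],d[0])))
        print("resid",P-cen-t[:,None]*d)
E
python3 - <<'E'
from h import *
np.set_printoptions(precision=4,suppress=True)
s=r.get_state()
row(cv2.imread("pics/w1.png"),lambda u,v:wrist_plane(u,v,.0255,s),(165,165,395,220))
row(cv2.imread("pics/top.png"),lambda u,v:ray_plane("top",u,v,.0255),(190,198,268,248))
Q=R.from_quat(s["eef_rot"]).as_matrix();print("tool y heading",np.degrees(np.arctan2(Q[1,1],Q[0,1])),s["tool_pos"])
E
```

```text
[((np.float64(198.6), np.float64(193.1)), np.int32(569)), ((np.float64(240.5), np.float64(193.0)), np.int32(609)), ((np.float64(283.7), np.float64(193.0)), np.int32(646)), ((np.float64(327.1), np.float64(193.2)), np.int32(661)), ((np.float64(369.0), np.float64(193.8)), np.int32(640))]
centre [0.5359 0.0992] pitch 0.04122601721486101 heading -63.32411330342907
resid [[ 0.0001 -0.0002]
 [-0.0001  0.    ]
 [-0.      0.0002]
 [ 0.      0.0001]
 [ 0.     -0.0002]]
[((np.float64(204.7), np.float64(235.4)), np.int32(50)), ((np.float64(217.3), np.float64(229.6)), np.int32(45)), ((np.float64(229.4), np.float64(223.9)), np.int32(47)), ((np.float64(241.8), np.float64(217.8)), np.int32(48)), ((np.float64(254.3), np.float64(212.1)), np.int32(49))]
centre [0.5328 0.0981] pitch 0.041870905347908105 heading -63.23297045123073
resid [[ 0.0003  0.0001]
 [-0.0002 -0.0006]
 [-0.0005  0.0005]
 [ 0.0004  0.0004]
 [-0.     -0.0004]]
tool y heading -63.100561328735054 [0.533  0.103  0.1981]
```

```bash
python3 -m pendant '[{"claw":0,"dx":-18,"dy":35,"dz":-20,"twist":0},{"claw":0,"dx":-36,"dy":70.5,"dz":-45,"twist":0},{"claw":0,"dx":-36,"dy":70.5,"dz":-80,"twist":0},{"claw":0,"dx":-36,"dy":70.5,"dz":-110,"twist":0},{"claw":0,"dx":-36,"dy":70.5,"dz":-130,"twist":0},{"claw":0,"dx":-36,"dy":70.5,"dz":-141,"twist":0},{"claw":0,"dx":-36,"dy":70.5,"dz":-141,"twist":0},{"claw":0,"dx":-36,"dy":70.5,"dz":-141,"twist":0}]'
python3 - <<'E'
from h import *
s=r.get_state();print(s["tool_pos"],s["contact_force"])
im,D=eyes.snapshot("wrist");i2,_=eyes.snapshot("side")
cv2.imwrite("pics/w2.png",im);cv2.imwrite("pics/s2.png",i2)
I=eyes.camera_info("side");K=I["K"];W=np.array(I["world_to_cam"])
p=W@np.array([.4967,.1735,.03,1]);print((np.array(K)@p[:3])/p[2])
c=(np.array(K)@p[:3])/p[2];x,y=int(np.clip(c[0]-70,0,420)),int(np.clip(c[1]-52,0,315))
cv2.imwrite("pics/s2c.png",np.hstack([cv2.resize(i2[y:y+105,x:x+140],(400,300),interpolation=2),cv2.resize(im,(400,300))]))
E
```

```text
clock: 3.8
tool_pos: [0.4971, 0.1743, 0.0571]
eef_rot: [0.972, 0.233, 0.001, -0.0]
contact_force: [0.5, -0.4, 1.0]
opening: 0.007
finger_force: 0.0
[0.49714112 0.17429762 0.05709909] [ 0.45933776 -0.43116964  1.00264886]
[282.22620482 281.81903788   1.        ]
```

View pics/s2c.png

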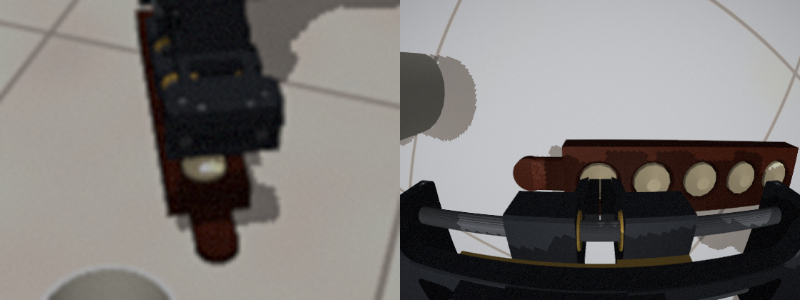

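The fingertips sit over praline 1, in line with the row, and the mug is clear. Pressing now.

```bash
python3 -m pendant '[{"claw":0,"dx":0,"dy":-0.5,"dz":-6,"twist":0},{"claw":0,"dx":0,"dy":-0.5,"dz":-10,"twist":0},{"claw":0,"dx":0,"dy":-0.5,"dz":-13,"twist":0},{"claw":0,"dx":0,"dy":-0.5,"dz":-15,"twist":0},{"claw":0,"dx":0,"dy":-0.5,"dz":-15,"twist":0},{"claw":0,"dx":0,"dy":-0.5,"dz":-15,"twist":0}]'
```

```text
clock: 4.5
tool_pos: [0.4963, 0.1737, 0.0413]
eef_rot: [0.972, 0.233, -0.0, 0.0]
contact_force: [-0.1, 0.2, -0.1]
opening: 0.006
finger_force: 0.0
```

```bash
python3 -m pendant '[{"claw":0,"dx":0,"dy":0,"dz":-0.5,"twist":0},{"claw":0,"dx":0,"dy":0,"dz":-1,"twist":0},{"claw":0,"dx":0,"dy":0,"dz":-1,"twist":0}]'
```

```text
clock: 4.8
tool_pos: [0.4963, 0.1738, 0.0411]
eef_rot: [0.972, 0.233, -0.0, 0.0]
contact_force: [-1.0, -0.3, 7.5]
opening: 0.004
finger_force: 3.4
```

Bottomed out with 7.5 N at z = 41 mm, as expected for flush. Next praline, at the same commanded depth.

```bash
python3 -m pendant '[{"claw":0,"dx":0,"dy":0,"dz":6,"twist":0},{"claw":0,"dx":0,"dy":0,"dz":14,"twist":0},{"claw":0,"dx":9.5,"dy":-19,"dz":14,"twist":0},{"claw":0,"dx":19,"dy":-37.5,"dz":14,"twist":0},{"claw":0,"dx":19,"dy":-37.5,"dz":8,"twist":0},{"claw":0,"dx":19,"dy":-37.5,"dz":3,"twist":0},{"claw":0,"dx":19,"dy":-37.5,"dz":0,"twist":0},{"claw":0,"dx":19,"dy":-37.5,"dz":0,"twist":0}]'
```

```text
clock: 5.6
tool_pos: [0.5151, 0.1372, 0.041]
eef_rot: [0.972, 0.234, -0.0, 0.0]
contact_force: [-0.1, -1.6, 8.6]
opening: 0.005
finger_force: 4.2
```

Run:
```python
from h import *
im,D=eyes.snapshot("wrist");cv2.imwrite("pics/w3.png",im);print(r.get_state()["contact_force"])
```

```text
[-1.0790673  -1.54566665  9.98246172]
```

View pics/w3.png

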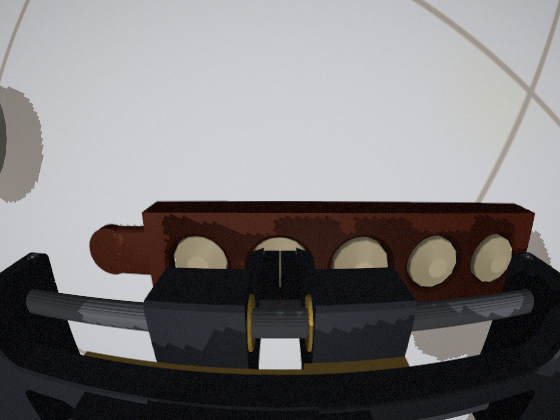

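Praline 1 (200,253) looks sunk, and the fingertips are centred on praline 2 (280,250). The mould is unmoved, so I'll continue.

```bash
python3 -m pendant '[{"claw":0,"dx":0,"dy":0,"dz":6,"twist":0},{"claw":0,"dx":0,"dy":0,"dz":14,"twist":0},{"claw":0,"dx":9.5,"dy":-19,"dz":14,"twist":0},{"claw":0,"dx":19,"dy":-37.5,"dz":14,"twist":0},{"claw":0,"dx":19,"dy":-37.5,"dz":8,"twist":0},{"claw":0,"dx":19,"dy":-37.5,"dz":3,"twist":0},{"claw":0,"dx":19,"dy":-37.5,"dz":0,"twist":0},{"claw":0,"dx":19,"dy":-37.5,"dz":0,"twist":0}]'
```

```text
clock: 6.45
tool_pos: [0.534, 0.1001, 0.041]
eef_rot: [0.972, 0.234, -0.0, -0.0]
contact_force: [-0.6, -2.0, 9.0]
opening: 0.004
finger_force: 4.3
```

```bash
python3 -m pendant '[{"claw":0,"dx":0,"dy":0,"dz":6,"twist":0},{"claw":0,"dx":0,"dy":0,"dz":14,"twist":0},{"claw":0,"dx":9.5,"dy":-19,"dz":14,"twist":0},{"claw":0,"dx":19,"dy":-37.5,"dz":14,"twist":0},{"claw":0,"dx":19,"dy":-37.5,"dz":8,"twist":0},{"claw":0,"dx":19,"dy":-37.5,"dz":3,"twist":0},{"claw":0,"dx":19,"dy":-37.5,"dz":0,"twist":0},{"claw":0,"dx":19,"dy":-37.5,"dz":0,"twist":0}]'
```

```text
clock: 7.25
tool_pos: [0.5529, 0.0626, 0.041]
eef_rot: [0.972, 0.234, -0.0, -0.0]
contact_force: [-1.4, -1.4, 8.5]
opening: 0.006
finger_force: 4.3
```

```bash
python3 -m pendant '[{"claw":0,"dx":0,"dy":0,"dz":6,"twist":0},{"claw":0,"dx":0,"dy":0,"dz":14,"twist":0},{"claw":0,"dx":9.5,"dy":-19,"dz":14,"twist":0},{"claw":0,"dx":19,"dy":-37.5,"dz":14,"twist":0},{"claw":0,"dx":19,"dy":-37.5,"dz":8,"twist":0},{"claw":0,"dx":19,"dy":-37.5,"dz":3,"twist":0},{"claw":0,"dx":19,"dy":-37.5,"dz":0,"twist":0},{"claw":0,"dx":19,"dy":-37.5,"dz":0,"twist":0}]'
```

```text
clock: 8.05
tool_pos: [0.5719, 0.0252, 0.041]
eef_rot: [0.972, 0.234, -0.0, -0.0]
contact_force: [-2.6, -1.0, 8.4]
opening: 0.005
finger_force: 4.4
```

Before lifting away I'll check from close by. I'll raise only ~15 mm and move back along the row just enough to see if needed; the wrist picture covers it.

```bash
python3 -m pendant '[{"claw":0,"dx":0,"dy":0,"dz":8,"twist":0},{"claw":0,"dx":0,"dy":0,"dz":40,"twist":0},{"claw":0,"dx":-10,"dy":20,"dz":75,"twist":0},{"claw":0,"dx":-25,"dy":50,"dz":110,"twist":0},{"claw":0,"dx":-37,"dy":75,"dz":145,"twist":0},{"claw":0,"dx":-37,"dy":75,"dz":157,"twist":0},{"claw":0,"dx":-37,"dy":75,"dz":157,"twist":0},{"claw":0,"dx":-37,"dy":75,"dz":157,"twist":0}]'
python3 - <<'E'
from h import *
np.set_printoptions(precision=4,suppress=True)
s=r.get_state();im,D=eyes.snapshot("wrist");cv2.imwrite("pics/w4.png",im)
row(im,lambda u,v:wrist_plane(u,v,.021,s),(165,165,395,220))
a=np.load("pics/w1d.npy")
for u in (199,240,284,327,369):
    f=lambda d:np.median(d[190:197,u-3:u+4])-np.median(np.r_[d[170:175,u-3:u+4],d[213:217,u-3:u+4]])
    print(u,"rel. depth before/after mm",f(a)*1e3,f(D)*1e3)
cv2.imwrite("pics/w4c.png",np.vstack([cv2.resize(x[150:230,120:420],(780,208),interpolation=2) for x in (cv2.imread("pics/w1.png"),im)]))
E
```

```text
clock: 8.85
tool_pos: [0.5352, 0.0979, 0.1967]
eef_rot: [0.972, 0.233, -0.001, 0.0]
contact_force: [0.9, -0.3, -0.5]
opening: 0.007
finger_force: 0.0
[((np.float64(193.3), np.float64(192.4)), np.int32(542)), ((np.float64(234.6), np.float64(192.0)), np.int32(590)), ((np.float64(277.0), np.float64(191.8)), np.int32(579)), ((np.float64(320.0), np.float64(192.1)), np.int32(661)), ((np.float64(361.3), np.float64(192.4)), np.int32(614))]
centre [0.5352 0.0998] pitch 0.04100109473388127 heading -63.10702852636868
resid [[-0.0001 -0.    ]
 [ 0.0001 -0.0001]
 [ 0.      0.0002]
 [-0.     -0.0001]
 [-0.     -0.    ]]
199 rel. depth before/after mm -0.3696084 6.759077
240 rel. depth before/after mm -1.6141236 6.013572
284 rel. depth before/after mm -0.62173605 5.779743
327 rel. depth before/after mm -1.1544824 5.401045
369 rel. depth before/after mm -0.7041693 5.6791306
```

View pics/w4c.png

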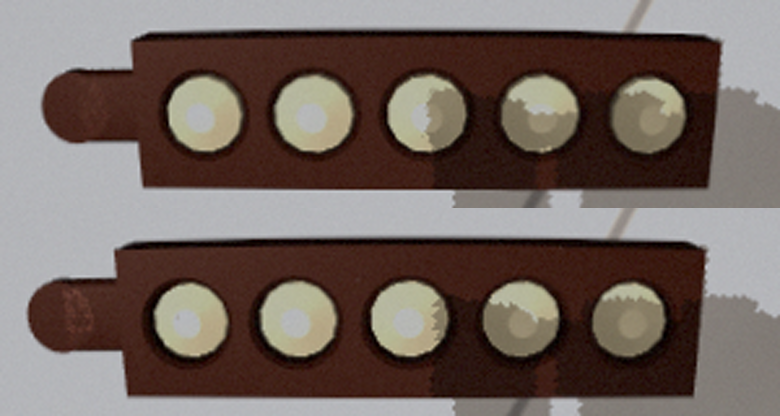

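All five pralines sank by about 6 to 7 mm in relative depth, and the mould pose is unchanged within about 1 mm and 0.2°. The arm is clear, so I'm handing in.

```bash
python3 -c "from plant import r;print(r.finish_job())"
```

```text
the job is handed in; nothing more can be done
None
```

I pressed all five pralines down to their stops in order from the tab end, at 7.5–10 N each with the fingertips staying low over the row, left the mould where it was, and handed the job in at about 9 s; no verdict came back.

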